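# Right the fallen third-hand stand and lock it in its dock

### The job

The little soldering stand (square steel foot, post with tweezers) has been knocked over on its side. Tip it back up onto its foot, then slide it along the bench, without lifting it off, fully home between the rails of its dock against the back stop; only then swing the dock's turn-button all the way across so that its nose lies over the foot and the stand cannot fall again.

Things in the scene. Friction and masses are not known exactly. Their poses are not given: they have to be found in the camera images.
- stand_foot (a point): Fallen stand, 0.55 kg, mostly foot: centre of the underside of its 70 x 70 x 12 mm steel foot. Own z runs up the 10 mm post, x, y square to the foot. Height 100 mm, 16 mm cap on top. Starts on the foot's -x edge and the cap: own +x up, foot's upper edge 67 mm high, post (39 mm high at the foot) sloping down to the right. Foot's upper part pushed away from the post (about 2 N) tips it up.
- stand_block (a point): Centre of the aluminium clamp block on the post, 20 x 20 mm, 24 mm tall, 72 mm above the foot's underside; axes as stand_foot. Tweezer legs stick out 82 mm to own -y from it (roughly away from the robot) and a brass screw 8 mm to own +y; its two x faces are bare and flat (hold them firmly, about 40 N, to turn the stand). With the stand up, the cap's top is 28 mm above this point.
- dock_home (a point): Dock, an aluminium U fixed to the bench, open to the right: point on the bench where stand_foot is when fully home. Own x into the dock (roughly to the left), y toward the robot, z up. Rails 14 mm high, inner faces at y = +-40 mm, from x = -38 mm to the back stop's face at x = +35 mm; flared lips widen the mouth to 110 mm at x = -65 mm. No floor: the foot slides on the bench; any quarter turn fits.
- catch (a joint): Turn-button's angle, rad: about 0 to 0.3 open (bar along the dock's near rail, peg to the right); 1.57 closed (bar square across the rail, nose over the foot, peg toward the robot); stop at 1.6. Grows clockwise seen from above, stays where left, needs about 1 N at the peg.
- catch_peg (a point): Middle of the turn-button's upright finger peg, 12 mm diameter, 20 to 48 mm above the bench (this point at 34 mm), 40 mm from the pivot. At angle q it lies from the pivot at (-40 cos q, +40 sin q) mm in dock_home's axes.
- catch_hinge (a point): Pivot of the turn-button, on the robot's side of the dock, 66 mm from dock_home along its own +y. Steel bar 13 mm wide, underside 15 mm and top 20 mm above the bench; its nose reaches 50 mm from the pivot, opposite the peg.

How it is judged:
On the way, in this order (a step that is already met when the one before it is completed fails the run):
1. the stand is upright on its foot on the bench (angle between stand_foot's own z axis and vertical below 0.1 rad and height (world z) of stand_foot below 0.006 m), for 0.2 s.
2. the upright stand is fully home in the dock (all of step 1 and horizontal distance between stand_foot and dock_home below 0.009 m), for 0.2 s.
3. the turn-button is closed over the foot (value of joint catch above 1.35 rad), for 0.1 s.
At the end, for the whole second after the job is handed in: The stand is upright (within 0.1 rad) with its foot on the bench, the foot's centre within 9 mm of its home point in the dock, and the turn-button turned past 1.35 rad, over the foot (all of step 2 and value of joint catch above 1.35 rad); the robot touches nothing.
It fails at once if the stand is lifted off the bench (upright with its foot more than 25 mm up, or the foot's centre more than 70 mm up) (height (world z) of stand_foot above 0.07 m or (angle between stand_foot's own z axis and vertical below 0.3 rad and height (world z) of stand_foot above 0.025 m)).
It also fails if it takes over 72 s, if anything falls off the work surface, if the arm or the gripper's body presses on something with over 40 N, if the wrist force passes 120 N, or if a joint passes its speed limit or range.

### The arm

A 7-joint arm with a two-finger parallel gripper is mounted at the origin on a cart in front of the work surface, level with it; the furniture and walls round the work are solid. World frame = base frame: x ahead of the robot, y to its left, z up, the work surface at z = 0. Lengths are in m, angles in rad, forces in N, time in s.
With the tool pointing down it reaches from about 0.425 to 1.025 m from the base axis. Payload 9.4 kg.
Tool frame: the origin (TCP) lies between the finger pads; the fingertips stand nose_length ahead of it and the grasp point (between the pads) lies 8 mm behind it (nose_length is the distance from the TCP to the fingertips, in m); z points along the fingers, y is the line along which they close (so a half turn about z gives the same grasp; the last joint's range is limited). The gripper opens to 93 mm and grips with 3 to 60 N. Pads are 15 mm wide; open, the fingers measure 128 mm over their backs; the gripper's body (75 mm by 188 mm) begins 65 mm behind the grasp point.
Start: joints at [1.038, 0.599, -0.003, 1.599, 0.002, 0.943, -0.08], TCP at [0.319, -0.651, 0.23] pointing down, gripper open.
Joint ranges: [-2.57, 2.57], [-0.35, 1.97], [-1.29, 1.29], [0.11, 2.56], [-1.05, 4.19], [0.11, 1.86], [-2.63, 2.63]. Speed limits (rad/s): [2.22, 2.22, 3.01, 3.01, 3.14, 3.14, 3.14].

### API

Orientations are given as a unit quaternion [x, y, z, w].
In Python, from cell import * gives the robot as it stands.
- The arm moves only by the tool carry_out, never from a script. Its arguments are lists of equal length, an entry for each row: "translation": the shift along the tool's x, y, z in m, a list of three; "twist": the turn, a rotation vector about the tool's x, y, z in rad, a list of three; "hand": the finger opening in m, from 0 to 0.093. A call has exactly 10 rows; each row is the pose to reach, as a shift and turn from the pose commanded when the call began, along the tool's axes at that moment; what a row does not reach only later rows make up. A row lasts 1/8 s, in which the tool goes at most 62.5 mm and 10.7 degrees, less where a joint would pass 70% of its speed; a pose out of reach is approached as far as the arm can. A call with a gripper value outside its range is refused whole. The fingers move at their own pace and stop on an object; "grip_force" is the grip in N (left out, the last holds). Time passes only in rows, so rows that repeat a pose let the fingers close, or fill a call up. It gives the time, the measured TCP pose, the force, the opening and the grip force at its end, in the units of the state.
- state(): the state, without advancing time (a new reading comes with each control period).
- snapshot(name): name is "scene" or "top" or "wrist"; returns the picture (384x512x3 uint8, red, green, blue); there is no depth.
- camera_info(name): a dict with "fx", "fy", "cx", "cy" (pixels), "D" ([k1, k2, p1, p2, k3] as OpenCV has them; the pictures are not rectified), "rvec" (rotation vector, rad) and "tvec" (3), from world to camera coordinates, as OpenCV has them; the wrist camera has in their place "hand_eye" (4x4, takes a point from camera to tool coordinates, whose origin is the TCP and whose axes are the flange's). Camera axes: x right, y down, z forward; pixel columns grow to the right and rows downward; lengths in m; the calibration is good to about 2 mm. A picture is of the moment at which its call begins: read the wrist's pose just before it. camera_info takes no time and is no camera call.
- job_done(): hands the job in; it is judged then, once.
Trained networks look in the newest picture that a camera, given by its name, has taken for a name from the list of things; names that differ only in an ending like _2 or _b are one class to them, and where a whole thing is asked for, a point or a joint stands for the part that bears it (a point fixed in the world has none). Each returns a list of dicts, best first, with "p" (0 to 1); they miss things now and then, are a little off and sometimes report something else, mostly with a low value. They report only what shows in the picture. A call takes as long as a camera call.
- search_frame(camera, target): "position" ([x, y, z] in m, in world coordinates, good to about 4 mm: the middle of the surface that is visible of it).
- tip_of(camera, target): "position" ([x, y, z] in m, in world coordinates, good to about 4 mm: a listed point, or the origin of a listed thing).
The state is a dict: "time_s": time; "q": joint angles; "qd": joint speeds; "joint_torque": joint torques, N m; "ee_pos": TCP position; "tcp_rot": TCP orientation; "ft_force": force on the tool from outside, world axes, zero at the start; "wrist_torque": the same for the moment, N m; "finger_gap": finger opening in m; "grasp_force": force on a finger pad.
Only numpy, scipy, OpenCV 4.12 (cv2) and the standard library are available. Lean on these libraries where they do the work, as an engineer would, in place of code of your own. Each camera call takes 0.05 s, during which the arm holds its last target. There are 200 camera calls.

## Working session

There is one attempt and no reset: what is moved stays moved. The work goes in short steps, Python scripts to look and compute and a tool call to move; the robot and the scene stay as the last step left them, time stands still between calls to the robot, and variables do not carry over. Pictures are saved under pics/ and viewed, at most 13 in all, crops included, and the job is handed in when it is done.

Besides the shell and the picture viewer there is one more tool, called after "Call:" by a JSON object that holds its "fn" and its "kwargs". carry_out: Moves the arm, as the interface text tells. Its arguments: {"type":"object","properties":{"translation":{"type":"array"},"twist":{"type":"array"},"hand":{"type":"array"},"grip_force":{"type":"number"}},"required":["translation","twist","hand"]}

```bash
mkdir -p pics; ls; cat > h.py <<'E'
from cell import *
import numpy as np, cv2
from scipy.spatial.transform import Rotation as R
def save(name,fn):
    im=snapshot(name); cv2.imwrite('pics/'+fn,im[:,:,::-1]); return im
def look(cam,names):
    for n in names:
        for f in (tip_of,search_frame):
            try: print(cam,n,f.__name__,[(np.round(d['position'],4).tolist(),round(d['p'],2)) for d in f(cam,n)[:2]])
            except Exception as e: print(n,f.__name__,e)
E
python3 - <<'E'
from h import *
s=state(); print(s)
a=save('scene','scene1.png'); b=save('top','top1.png')
for c in ('scene','top'):
    i=camera_info(c); print(c,i)
    for n in ['stand_foot','stand_block','dock_home','catch_peg','catch_hinge']:
        print(n,[(np.round(d['position'],4).tolist(),round(d['p'],2)) for d in tip_of(c,n)[:2]])
E
```

```text
pics
{'time_s': 0.0, 'q': array([ 1.03830035,  0.60009351, -0.00255108,  1.60011086,  0.00182436,
        0.94291168, -0.07979433]), 'qd': array([ 0.00088074, -0.00045427, -0.00075681,  0.00014527, -0.00032943,
       -0.00130117,  0.00015891]), 'joint_torque': array([ 1.16941492e-04, -7.65076947e+01,  1.49732698e+00, -2.52354079e+01,
       -5.24364912e-02,  1.69571489e-02,  1.53731662e-04]), 'ee_pos': array([ 0.31890766, -0.65057545,  0.22878949]), 'tcp_rot': array([ 9.74133576e-01,  2.25971674e-01, -2.46636717e-04, -7.19660927e-04]), 'ft_force': array([ 0.02014965, -0.2103565 , -0.29924455]), 'wrist_torque': array([ 0.02409728, -0.01901506, -0.01534989]), 'grasp_force': 0.0, 'finger_gap': 0.09262310472428394}
scene {'fx': 426.62258232290776, 'fy': 426.62258232290776, 'cx': 259.0744145790809, 'cy': 187.81715841323492, 'D': array([-0.15800845,  0.        ,  0.        ,  0.        ,  0.        ]), 'rvec': array([ 0.74170795, -2.33322322,  1.39719552]), 'tvec': array([0.33427985, 0.27299705, 0.46771653])}
stand_foot [([0.5283, -0.2465, 0.0342], 0.67)]
stand_block [([0.5113, -0.31, 0.0127], 0.67)]
dock_home [([0.5713, 0.0549, 0.0], 0.85)]
catch_peg [([0.4914, 0.038, 0.0366], 0.57)]
catch_hinge [([0.5111, 0.068, 0.0166], 0.95)]
top {'fx': 460.71350487661806, 'fy': 460.71350487661806, 'cx': 248.53959017519082, 'cy': 192.40978839380466, 'D': array([-0.01836615,  0.        ,  0.        ,  0.        ,  0.        ]), 'rvec': array([ 2.19506352, -2.01157687,  0.22277446]), 'tvec': array([-0.18891311,  0.52114245,  1.07254847])}
stand_foot [([0.531, -0.2439, 0.0355], 0.77)]
stand_block [([0.5124, -0.3107, 0.017], 0.71)]
dock_home [([0.5692, 0.0567, 0.0061], 0.64)]
catch_peg [([0.4885, 0.0375, 0.0324], 0.65)]
catch_hinge [([0.5055, 0.0734, 0.0163], 0.64)]
```

View pics/scene1.png

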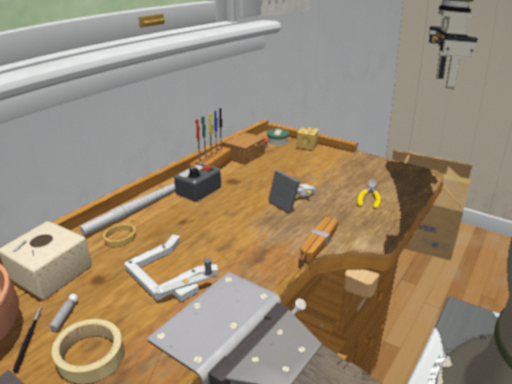

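View pics/top1.png

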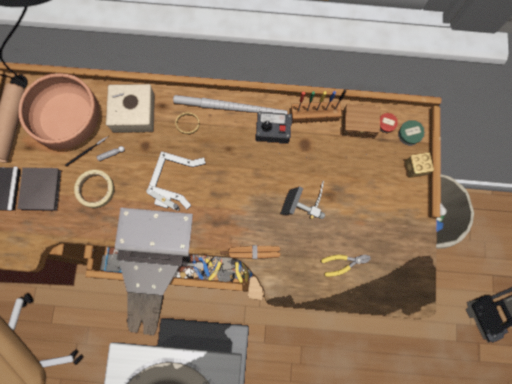

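The scene picture shows the fallen stand, with its foot at (283,190) and its post pointing to the upper right. The dock U is at (170,268) with its peg at (208,266), and a grey bolted plate sits near the dock at (220,330). In the top picture the foot is at (291,201), the block at (316,212), and the dock at (175,180) opening right. The plate covers (120–190, 208–250). I'll triangulate the plate and refine the dock and stand.

```bash
cat >> h.py <<'E'
def P(c):
    i=camera_info(c); K=np.array([[i['fx'],0,i['cx']],[0,i['fy'],i['cy']],[0,0,1.]]); return K,i['D'],i['rvec'],i['tvec']
def proj(c,p):
    K,D,r,t=P(c); return cv2.projectPoints(np.array(p,float).reshape(-1,3),r,t,K,D)[0].reshape(-1,2)
def tri(ps,pt):
    o=[]
    M=[]
    for c,p in (('scene',ps),('top',pt)):
        K,D,r,t=P(c); o.append(cv2.undistortPoints(np.array(p,float).reshape(-1,1,2),K,D).reshape(-1,2).T)
        M.append(np.hstack([cv2.Rodrigues(r)[0],np.reshape(t,(3,1))]))
    X=cv2.triangulatePoints(M[0],M[1],o[0],o[1]); return (X[:3]/X[3]).T
def plane(c,p,z):
    K,D,r,t=P(c); Rm=cv2.Rodrigues(r)[0]; u=cv2.undistortPoints(np.array(p,float).reshape(-1,1,2),K,D).reshape(-1,2)
    C=-Rm.T@np.ravel(t); d=np.c_[u,np.ones(len(u))]@Rm
    return C+d*((z-C[2])/d[:,2])[:,None]
E
python3 - <<'E'
from h import *
np.set_printoptions(precision=4,suppress=True)
print('plate',tri([(235,273),(150,340),(278,298)],[(191,212),(120,208),(188,250)]))
for c in('scene','top'):
    K,D,r,t=P(c); print(c,'cam at',-cv2.Rodrigues(r)[0].T@t)
a=cv2.imread('pics/top1.png'); b=cv2.imread('pics/scene1.png')
x=cv2.resize(a[140:235,135:340],None,fx=3.9,fy=3.9,interpolation=cv2.INTER_CUBIC)
cv2.imwrite('pics/c1.png',x[:, :]); 
y=cv2.resize(b[160:310,115:325],None,fx=3.8,fy=3.8,interpolation=cv2.INTER_CUBIC); cv2.imwrite('pics/c2.png',y); print(x.shape,y.shape)
E
```

```text
plate [[ 0.4757 -0.0052  0.0022]
 [ 0.4759  0.1799  0.0008]
 [ 0.3834 -0.0049 -0.0068]]
scene cam at [0.1033 0.4237 0.4635]
top cam at [ 0.2943 -0.1589  1.1601]
(370, 800, 3) (570, 798, 3)
```

View pics/c1.png

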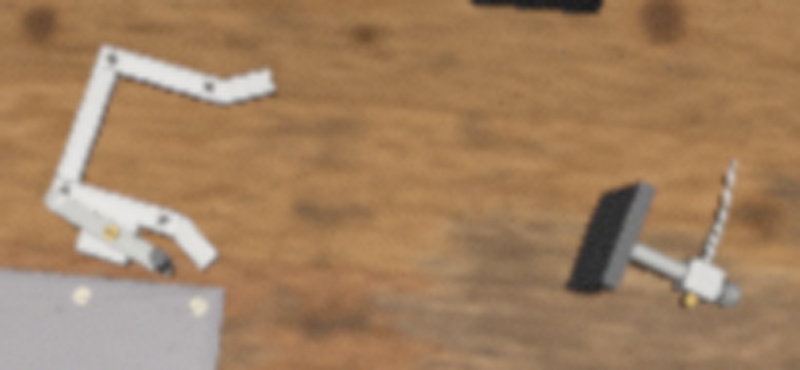

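View pics/c2.png

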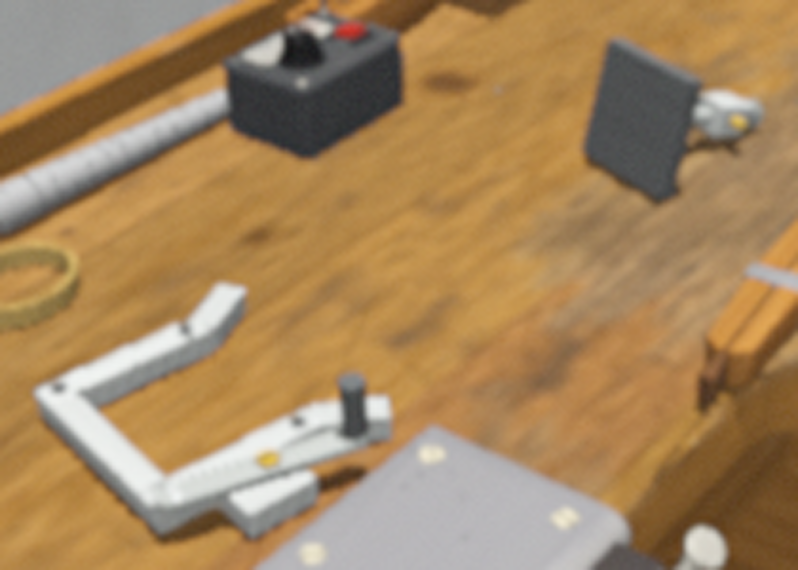

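The first crop shows the dock rail screws at (112,60), (208,87), (65,188) and (163,218), and the pivot at (112,232). The foot's upper strip runs from (645,186) to (607,289). The second crop confirms that layout, and the grey plate lies flat on the bench, so it isn't in the way. Next I'll work out the poses.

```bash
python3 - <<'E'
from h import *
np.set_printoptions(precision=4,suppress=True)
f=lambda L:[(x/3.9+135-.5+.5/3.9,y/3.9+140-.5+.5/3.9) for x,y in L]
s=plane('top',f([(112,60),(208,87),(65,188),(163,218),(120,73),(83,183)]),.014); print(s[:,:2])
ax=(s[1]-s[0]+s[3]-s[2])[:2]; print('rail dir (toward mouth) deg',np.degrees(np.arctan2(ax[1],ax[0])))
bs=(s[4]-s[5])[:2]; print('back dir',np.degrees(np.arctan2(bs[1],bs[0])))
x=-ax/np.linalg.norm(ax); mid=s[:4,:2].mean(0); n=np.array([-x[1],x[0]])
print('x',x,'back inner at x',(s[4:6,:2]-mid)@x,'y',(s[:,:2]-mid)@n)
print('home', mid+x*(((s[4:6,:2]-mid)@x).mean()-.035))
print('pivot',plane('top',f([(112,232)]),.020),'peg',plane('top',f([(163,259)]),.048))
g=lambda L:[(x/3.8+115-.4,y/3.8+160-.4) for x,y in L]
print('scene pivot',plane('scene',g([(269,458)]),.020),'peg top',plane('scene',g([(352,380)]),.048))
ss=plane('scene',g([(58,387),(185,328),(297,421),(100,405),(165,485)]),.014);print('scene',ss)
e=plane('top',f([(652,187),(613,290),(638,183),(602,288)]),.067); print(e)
print('block',plane('top',f([(704,280)]),.025),'cap',plane('top',f([(732,293)]),.012))
for p,q in ((0,1),(2,3)):
    d=(e[p]-e[q])[:2]; print(np.degrees(np.arctan2(d[1],d[0])),np.linalg.norm(d))
print('tri foot corners far top',tri(g([(693,82),(615,42)]),f([(608,288),(645,185)])))
print('tool R',R.from_quat(state()['tcp_rot']).as_matrix())
E
```

```text
[[0.6245 0.0864]
 [0.6116 0.0207]
 [0.5352 0.106 ]
 [0.5209 0.0397]
 [0.6161 0.08  ]
 [0.5395 0.0947]]
rail dir (toward mouth) deg -101.66626031244438
back dir -10.90740642465313
x [0.2022 0.9793] back inner at x [0.0251 0.0241] y [-0.0457 -0.0464  0.0457  0.0464 -0.0388  0.0392]
home [0.5709 0.053 ]
pivot [[0.5076 0.0705 0.02  ]] peg [[0.4879 0.0307 0.048 ]]
scene pivot [[0.5056 0.0688 0.02  ]] peg top [[0.4869 0.0344 0.048 ]]
scene [[0.6238 0.0857 0.014 ]
 [0.61   0.019  0.014 ]
 [0.5185 0.0387 0.014 ]
 [0.5979 0.0829 0.014 ]
 [0.5343 0.1025 0.014 ]]
[[ 0.5568 -0.2712  0.067 ]
 [ 0.4896 -0.2513  0.067 ]
 [ 0.5586 -0.2623  0.067 ]
 [ 0.4902 -0.2444  0.067 ]]
block [[ 0.5087 -0.3126  0.025 ]] cap [[ 0.5042 -0.3329  0.012 ]]
-16.532335932082493 0.0700982642681238
-14.687836691123191 0.07064653997556267
tri foot corners far top [[ 0.4913 -0.2477  0.0672]
 [ 0.5569 -0.2674  0.0657]]
tool R [[ 0.8979  0.4402  0.    ]
 [ 0.4402 -0.8979 -0.0001]
 [-0.      0.0001 -1.    ]]
```

```bash
python3 - <<'E'
import cell; print([n for n in dir(cell) if not n.startswith('_')]); print(getattr(cell,'nose_length',None))
from h import *
s=state(); A=R.from_quat(s['tcp_rot']).as_matrix(); p=s['ee_pos']
u=np.array([.267,.964]); m=np.array([.5232,-.2612])
t=np.r_[m-u*.022,.11]   # above the start of the push
print('target',t,'shift in tool',A.T@(t-p), 'cam',camera_info('wrist')['hand_eye'])
E
```

```text
['Unreachable', 'camera_info', 'job_done', 'nose_length', 'search_frame', 'snapshot', 'state', 'tip_of']
0.011
target [ 0.517326 -0.282408  0.11    ] shift in tool [ 0.34020366 -0.24372522  0.11963595] cam [[-4.62112012e-04 -9.55978005e-01 -2.93437966e-01  8.19124991e-02]
 [ 9.99999745e-01 -2.81769761e-04 -6.56855015e-04 -3.51575321e-04]
 [ 5.45257002e-04 -2.93438194e-01  9.55977891e-01 -1.55371043e-01]
 [ 0.00000000e+00  0.00000000e+00  0.00000000e+00  1.00000000e+00]]
```

Call:
{"fn": "carry_out", "kwargs": {"translation": [[0.04,-0.028,0.0],[0.08,-0.056,0.01],[0.12,-0.085,0.02],[0.16,-0.113,0.03],[0.2,-0.142,0.045],[0.24,-0.17,0.06],[0.28,-0.2,0.075],[0.315,-0.225,0.09],[0.34,-0.244,0.1],[0.34,-0.244,0.1]], "twist": [[0,0,-0.1],[0,0,-0.2],[0,0,-0.3],[0,0,-0.4],[0,0,-0.5],[0,0,-0.6],[0,0,-0.7],[0,0,-0.78],[0,0,-0.845],[0,0,-0.845]], "hand": [0.05,0.02,0,0,0,0,0,0,0,0]}}

```text
time_s: 1.85
ee_pos: [0.5182, -0.2793, 0.1291]
tcp_rot: [0.794, 0.607, 0.0, -0.001]
ft_force: [-0.2, -0.7, -0.7]
finger_gap: 0.001
grasp_force: 0.0
```

```bash
python3 - <<'E'
from h import *
np.set_printoptions(precision=4,suppress=True)
s=state(); print(s['time_s'],s['ee_pos'],s['finger_gap'],s['ft_force'],s['q']); print(R.from_quat(s['tcp_rot']).as_matrix())
a=save('wrist','w1.png'); b=snapshot('top'); 
cv2.imwrite('pics/w1t.png',np.hstack([a[:,:,::-1], cv2.resize(b[150:250,240:340,::-1],(288,288+96))]))
E
```

```text
1.85 [ 0.5182 -0.2793  0.1291] 0.0009593633749369452 [-0.2205 -0.6673 -0.6561] [ 0.5474  0.574  -0.217   1.9941  0.2076  0.595  -0.0735]
[[ 0.262   0.9651 -0.0002]
 [ 0.9651 -0.262   0.0015]
 [ 0.0014 -0.0006 -1.    ]]
```

View pics/w1t.png

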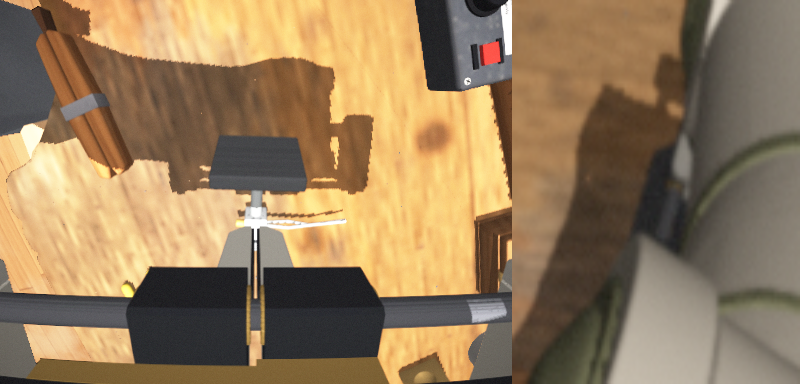

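The wrist view shows the foot at (210–305, 137–190), centred on the finger line at column 256. The post and block are right below the fingers and the legs point right. Next I lower and start the push.

Call:
{"fn": "carry_out", "kwargs": {"translation": [[-0.004,0,0.02],[-0.004,0,0.04],[-0.004,0,0.058],[-0.004,0,0.071],[-0.004,0,0.071],[0.0,0,0.071],[0.005,0,0.071],[0.01,0,0.071],[0.015,0,0.071],[0.02,0,0.071]], "twist": [[0,0,0],[0,0,0],[0,0,0],[0,0,0],[0,0,0],[0,0,0],[0,0,0],[0,0,0],[0,0,0],[0,0,0]], "hand": [0,0,0,0,0,0,0,0,0,0]}}

```text
time_s: 3.2
ee_pos: [0.5225, -0.2628, 0.0588]
tcp_rot: [0.796, 0.605, 0.0, 0.0]
ft_force: [-1.3, -1.6, 0.7]
finger_gap: 0.0003
grasp_force: 0.7
```

Call:
{"fn": "carry_out", "kwargs": {"translation": [[0.005,0,0],[0.01,0,0],[0.015,0,0],[0.02,0,0],[0.025,0,0],[0.029,0,0],[0.033,0,0],[0.037,0,0],[0.04,0,0],[0.04,0,0]], "twist": [[0,0,0],[0,0,0],[0,0,0],[0,0,0],[0,0,0],[0,0,0],[0,0,0],[0,0,0],[0,0,0],[0,0,0]], "hand": [0,0,0,0,0,0,0,0,0,0]}}

```text
time_s: 4.45
ee_pos: [0.5336, -0.2236, 0.0588]
tcp_rot: [0.796, 0.606, 0.0, 0.0]
ft_force: [1.7, 0.8, 5.0]
finger_gap: 0.001
grasp_force: 2.2
```

```bash
python3 - <<'E'
from h import *
s=state(); print(s['time_s'],s['ee_pos'],s['ft_force'])
a=save('wrist','w2.png'); b=save('scene','s2.png')
cv2.imwrite('pics/w2t.png',np.hstack([cv2.resize(a[:,:,::-1],(400,300)), cv2.resize(b[120:270,200:400,::-1],(400,300))]))
E
```

```text
4.45 [ 0.53356712 -0.22364557  0.05876955] [1.7157751  0.78936118 4.99543366]
```

View pics/w2t.png

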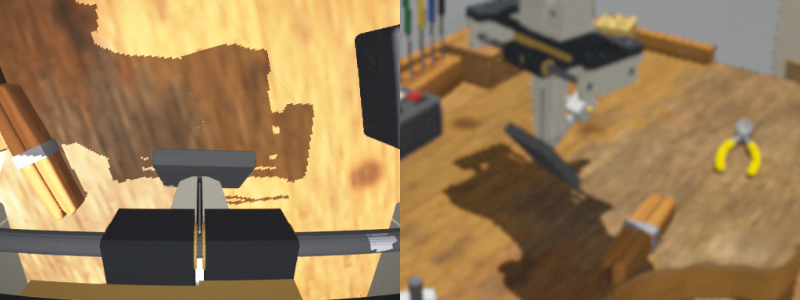

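The stand has passed its tipping point. The foot leans away in both views, and the post rests on the fingertips with about 5 N upward. I'll keep going left and slightly up so the post lowers against the finger.

Call:
{"fn": "carry_out", "kwargs": {"translation": [[0.003,0,-0.003],[0.006,0,-0.006],[0.01,0,-0.01],[0.015,0,-0.013],[0.02,0,-0.014],[0.025,0,-0.014],[0.03,0,-0.014],[0.035,0,-0.014],[0.04,0,-0.014],[0.04,0,-0.014]], "twist": [[0,0,0],[0,0,0],[0,0,0],[0,0,0],[0,0,0],[0,0,0],[0,0,0],[0,0,0],[0,0,0],[0,0,0]], "hand": [0,0,0,0,0,0,0,0,0,0]}}

```text
time_s: 5.8
ee_pos: [0.5436, -0.1851, 0.0726]
tcp_rot: [0.796, 0.606, -0.0, -0.0]
ft_force: [0.8, 4.0, 1.9]
finger_gap: 0.0007
grasp_force: 2.3
```

```bash
python3 - <<'E'
from h import *
s=state(); print(s['time_s'],s['ee_pos'],s['ft_force'])
a=save('wrist','w3.png'); b=save('scene','s3.png')
cv2.imwrite('pics/w3t.png',np.hstack([cv2.resize(a[:,:,::-1],(400,300)), cv2.resize(b[120:270,200:400,::-1],(400,300))]))
for c in ('scene','wrist'):
  for n in ('stand_foot','stand_block'): print(c,n,tip_of(c,n)[:1])
E
```

```text
5.8 [ 0.54364222 -0.18505122  0.07257457] [0.82758853 3.9587524  1.91654501]
scene stand_foot [{'position': [0.5436, -0.2027, 0.0013], 'p': 0.75}]
scene stand_block [{'position': [0.5405, -0.2002, 0.0691], 'p': 0.76}]
wrist stand_foot [{'position': [0.5422, -0.2049, -0.0002], 'p': 0.73}]
wrist stand_block []
```

View pics/w3t.png

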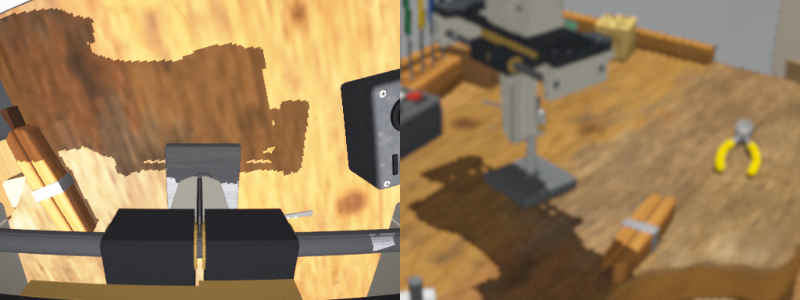

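The scene view shows the stand upright on its foot, with the finger against the block's +x face. I'll back off and rise, then turn for the block grasp.

Call:
{"fn": "carry_out", "kwargs": {"translation": [[0.004,0,0],[0.008,0,0],[0.009,0,-0.02],[0.009,0,-0.05],[0.009,0,-0.08],[0.009,0,-0.09],[0.005,0,-0.09],[0.0,0,-0.09],[-0.005,0,-0.09],[-0.01,0,-0.09]], "twist": [[0,0,0],[0,0,0],[0,0,0],[0,0,0],[0,0,0],[0,0,0.15],[0,0,0.32],[0,0,0.48],[0,0,0.64],[0,0,0.8]], "hand": [0,0,0,0,0,0.02,0.04,0.06,0.06,0.06]}}

```text
time_s: 7.35
ee_pos: [0.5409, -0.1962, 0.1628]
tcp_rot: [0.97, 0.245, -0.0, 0.0]
ft_force: [0.5, -0.2, -0.1]
finger_gap: 0.0458
grasp_force: 0.0
```

Call:
{"fn": "carry_out", "kwargs": {"translation": [[0,0,0],[0,0,0],[0,0,0],[0,0,0],[0,0,0],[0,0,0],[0,0,0],[0,0,0],[0,0,0],[0,0,0]], "twist": [[0,0,0.16],[0,0,0.32],[0,0,0.48],[0,0,0.64],[0,0,0.77],[0,0,0.77],[0,0,0.77],[0,0,0.77],[0,0,0.77],[0,0,0.77]], "hand": [0.06,0.06,0.06,0.06,0.06,0.06,0.06,0.06,0.06,0.06]}}

```text
time_s: 8.6
ee_pos: [0.541, -0.1956, 0.1626]
tcp_rot: [0.991, -0.134, 0.0, -0.0]
ft_force: [-0.7, -0.1, -0.2]
finger_gap: 0.0598
grasp_force: 0.0
```

```bash
python3 - <<'E'
from h import *
np.set_printoptions(precision=4,suppress=True)
s=state(); print(s['time_s'],s['ee_pos'],s['ft_force'],s['q'],s['finger_gap']); A=R.from_quat(s['tcp_rot']).as_matrix();print(A)
a=save('wrist','w4.png'); b=save('scene','s4.png')
cv2.imwrite('pics/w4t.png',np.hstack([cv2.resize(a[:,:,::-1],(400,300)), cv2.resize(b[120:270,200:400,::-1],(400,300))]))
for c in ('scene','wrist'):
  for n in ('stand_foot','stand_block'):
    r=tip_of(c,n)[:1]
    if r: print(c,n,r, A.T@(np.array(r[0]['position'])-s['ee_pos']))
E
```

```text
8.6 [ 0.541  -0.1956  0.1626] [-0.7228 -0.0766 -0.2121] [ 0.071   0.5179  0.2564  2.0216 -0.2156  0.6273 -1.3692] 0.05977325238210783
[[ 0.964  -0.2657  0.    ]
 [-0.2657 -0.964   0.    ]
 [ 0.     -0.     -1.    ]]
scene stand_foot [{'position': [0.5426, -0.2015, 0.0683], 'p': 0.73}] [0.0031 0.0053 0.0943]
scene stand_block [{'position': [0.5439, -0.199, 0.0706], 'p': 0.96}] [0.0037 0.0025 0.092 ]
wrist stand_foot [{'position': [0.5424, -0.2009, -0.0011], 'p': 0.93}] [0.0028 0.0047 0.1637]
wrist stand_block [{'position': [0.537, -0.2004, 0.0728], 'p': 0.56}] [-0.0026  0.0057  0.0898]
```

View pics/w4t.png

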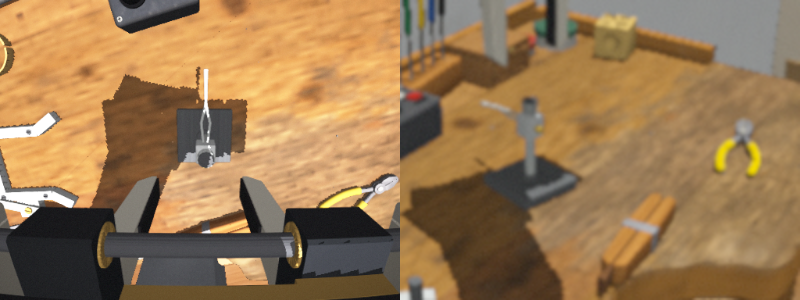

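The stand is upright, with the cap centred at wrist (206,157) and the foot square to the tool. I'll descend and grip the block.

Call:
{"fn": "carry_out", "kwargs": {"translation": [[0.001,0.004,0.02],[0.001,0.004,0.04],[0.001,0.004,0.06],[0.001,0.004,0.08],[0.001,0.004,0.0985],[0.001,0.004,0.0985],[0.001,0.004,0.0985],[0.001,0.004,0.0985],[0.001,0.004,0.0985],[0.001,0.004,0.0985]], "twist": [[0,0,0],[0,0,0],[0,0,0],[0,0,0],[0,0,0],[0,0,0],[0,0,0],[0,0,0],[0,0,0],[0,0,0]], "hand": [0.06,0.06,0.06,0.06,0.06,0.045,0.03,0.01,0.01,0.01], "grip_force": 40}}

```text
time_s: 10.15
ee_pos: [0.5409, -0.2004, 0.0645]
tcp_rot: [0.991, -0.135, 0.0, 0.0]
ft_force: [-0.1, -5.2, 3.0]
finger_gap: 0.0194
grasp_force: 40.0
```

```bash
python3 - <<'E'
from h import *
np.set_printoptions(precision=4,suppress=True)
s=state(); print(s['time_s'],s['ee_pos'],s['ft_force'],s['finger_gap'],s['grasp_force']); A=R.from_quat(s['tcp_rot']).as_matrix();print(A)
for c in ('scene','wrist'):
  snapshot(c)
  for n in ('stand_foot','stand_block','dock_home','catch_hinge','catch_peg'):
    r=tip_of(c,n)[:1]
    if r: print(c,n,np.array(r[0]['position']), r[0]['p'])
h=np.array([.571,.0545,0]); print('to home, tool', A.T@(h-s['ee_pos']))
x=np.array([.2022,.9793]); print('mouth pt 100 mm out', A.T@(np.r_[h[:2]-.11*x,0]-s['ee_pos']))
E
```

```text
10.15 [ 0.5409 -0.2004  0.0645] [-0.1363 -5.2253  2.9975] 0.01939074334611376 39.99927520751953
[[ 0.9638 -0.2666  0.0005]
 [-0.2666 -0.9638 -0.001 ]
 [ 0.0008  0.0008 -1.    ]]
scene stand_foot [ 0.543  -0.2024 -0.0016] 0.89
scene stand_block [ 0.5433 -0.1963  0.0692] 0.56
scene dock_home [ 0.5715  0.0547 -0.0014] 0.7
scene catch_peg [0.4932 0.035  0.0375] 0.75
wrist stand_foot [ 0.5422 -0.2033 -0.001 ] 0.85
wrist stand_block [ 0.5376 -0.2001  0.0742] 0.58
to home, tool [-0.039  -0.2538  0.0643]
mouth pt 100 mm out [-0.0317 -0.144   0.0644]
```

Call:
{"fn": "carry_out", "kwargs": {"translation": [[-0.002,-0.01,0],[-0.005,-0.025,0],[-0.009,-0.042,0],[-0.013,-0.06,0],[-0.017,-0.078,0],[-0.021,-0.096,0],[-0.026,-0.114,0],[-0.03,-0.13,0],[-0.034,-0.146,0],[-0.034,-0.146,0]], "twist": [[0,0,0],[0,0,-0.01],[0,0,-0.02],[0,0,-0.03],[0,0,-0.04],[0,0,-0.05],[0,0,-0.06],[0,0,-0.066],[0,0,-0.066],[0,0,-0.066]], "hand": [0.01,0.01,0.01,0.01,0.01,0.01,0.01,0.01,0.01,0.01], "grip_force": 40}}

```text
time_s: 12.0
ee_pos: [0.5474, -0.0482, 0.0643]
tcp_rot: [0.995, -0.101, 0.0, -0.001]
ft_force: [-0.9, 2.8, 5.5]
finger_gap: 0.0195
grasp_force: 40.0
```

```bash
python3 - <<'E'
from h import *
np.set_printoptions(precision=4,suppress=True)
s=state(); print(s['time_s'],s['ee_pos'],s['ft_force'],s['finger_gap'],s['grasp_force']); A=R.from_quat(s['tcp_rot']).as_matrix();print(A)
w=save('wrist','w5.png'); 
for c in ('scene','wrist'):
  if c=='scene': b=save('scene','s5.png')
  for n in ('stand_foot','stand_block','dock_home','catch_hinge','catch_peg'):
    r=tip_of(c,n)[:1]
    if r: print(c,n,np.array(r[0]['position']), r[0]['p'])
cv2.imwrite('pics/w5t.png',np.hstack([cv2.resize(w[:,:,::-1],(400,300)), cv2.resize(b[180:330,100:300,::-1],(400,300))]))
h=np.array([.571,.0545,0]); print('to home, tool', A.T@(h-s['ee_pos']))
E
```

```text
12.0 [ 0.5474 -0.0482  0.0643] [-0.8685  2.796   5.5152] 0.019509418373012625 40.002567172050476
[[ 0.9798 -0.2002  0.0006]
 [-0.2002 -0.9798  0.001 ]
 [ 0.0004 -0.0011 -1.    ]]
scene stand_foot [ 0.5509 -0.0483 -0.003 ] 0.62
scene stand_block [ 0.5461 -0.0448  0.0696] 0.97
scene dock_home [ 0.5679  0.055  -0.0002] 0.68
scene catch_hinge [0.5125 0.0683 0.0175] 0.55
scene catch_peg [0.4912 0.0365 0.0351] 0.89
wrist stand_foot [ 0.5471 -0.0483 -0.0012] 0.61
wrist stand_block [ 0.543  -0.0473  0.0708] 0.63
wrist catch_hinge [0.5105 0.0702 0.0177] 0.66
to home, tool [ 0.0025 -0.1053  0.0644]
```

View pics/w5t.png

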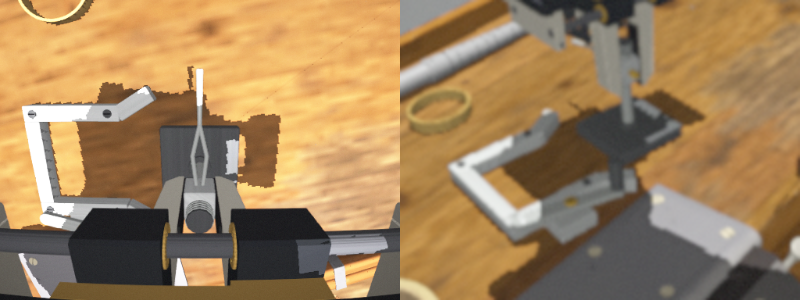

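The foot is lined up with the rails. In the wrist view its far edge is at row 128, against the rail's inner edge at about row 121, which is roughly a 5 mm gap. I'll slide it home.

Call:
{"fn": "carry_out", "kwargs": {"translation": [[0,-0.01,0],[0,-0.023,0],[0,-0.036,0],[0,-0.049,0],[0,-0.062,0],[0,-0.075,0],[0,-0.086,0],[0,-0.096,0],[0,-0.103,0],[0,-0.106,0]], "twist": [[0,0,0],[0,0,0],[0,0,0],[0,0,0],[0,0,0],[0,0,0],[0,0,0],[0,0,0],[0,0,0],[0,0,0]], "hand": [0.01,0.01,0.01,0.01,0.01,0.01,0.01,0.01,0.01,0.01], "grip_force": 40}}

```text
time_s: 13.85
ee_pos: [0.5678, 0.0512, 0.0646]
tcp_rot: [0.995, -0.103, -0.0, 0.001]
ft_force: [-0.4, -4.7, -0.6]
finger_gap: 0.0196
grasp_force: 40.0
```

```bash
python3 - <<'E'
from h import *
np.set_printoptions(precision=4,suppress=True)
s=state(); print(s['time_s'],s['ee_pos'],s['ft_force'],s['finger_gap'],s['grasp_force']); A=R.from_quat(s['tcp_rot']).as_matrix();print(A)
w=save('wrist','w6.png'); 
for c in ('scene','wrist'):
  if c=='scene': b=save('scene','s6.png')
  for n in ('stand_foot','stand_block','dock_home','catch_hinge','catch_peg'):
    r=tip_of(c,n)[:1]
    if r: print(c,n,np.array(r[0]['position']), r[0]['p'])
cv2.imwrite('pics/w6t.png',np.hstack([cv2.resize(w[:,:,::-1],(400,300)), cv2.resize(b[180:330,100:300,::-1],(400,300))]))
h=np.array([.571,.0545,0]); print('to home, tool', A.T@(h-s['ee_pos']))
E
```

```text
13.85 [0.5678 0.0512 0.0646] [-0.3711 -4.6534 -0.5621] 0.019559352438186184 40.00454127788544
[[ 0.9789 -0.2042 -0.0007]
 [-0.2042 -0.9789 -0.0023]
 [-0.0002  0.0023 -1.    ]]
scene stand_foot [ 0.5707  0.0498 -0.0034] 0.9
scene stand_block [0.5685 0.0529 0.0679] 0.96
scene dock_home [ 0.569   0.0575 -0.0012] 0.68
scene catch_hinge [0.5134 0.069  0.0165] 0.8
scene catch_peg [0.49   0.0354 0.0343] 0.97
wrist stand_foot [0.5698 0.0497 0.0004] 0.65
wrist stand_block [0.5666 0.0512 0.0708] 0.79
wrist catch_hinge [0.5122 0.0668 0.0192] 0.44
to home, tool [ 0.0025 -0.004   0.0646]
```

View pics/w6t.png

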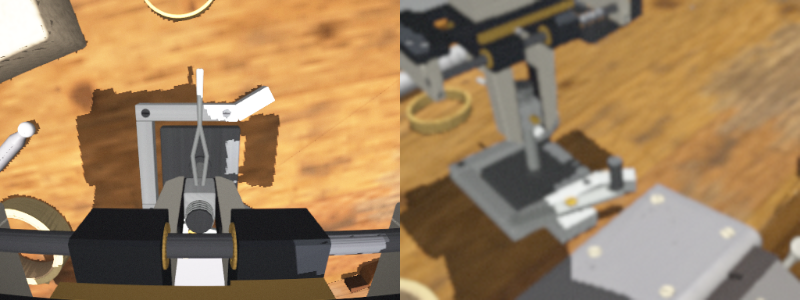

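The foot is between the rails, with a gap of about 5 mm still to the back stop (wrist columns 155 to 161). I'll press it in further.

Call:
{"fn": "carry_out", "kwargs": {"translation": [[0,-0.001,0],[0,-0.002,0],[0,-0.003,0],[0,-0.004,0],[0,-0.005,0],[0,-0.006,0],[0,-0.007,0],[0,-0.0075,0],[0,-0.008,0],[0,-0.008,0]], "twist": [[0,0,0],[0,0,0],[0,0,0],[0,0,0],[0,0,0],[0,0,0],[0,0,0],[0,0,0],[0,0,0],[0,0,0]], "hand": [0.01,0.01,0.01,0.01,0.01,0.01,0.01,0.01,0.01,0.01], "grip_force": 40}}

```text
time_s: 15.7
ee_pos: [0.5691, 0.0571, 0.0647]
tcp_rot: [0.995, -0.103, -0.0, 0.002]
ft_force: [-4.1, -14.2, 13.0]
finger_gap: 0.02
grasp_force: 40.0
```

```bash
python3 - <<'E'
from h import *
np.set_printoptions(precision=4,suppress=True)
s=state(); print(s['time_s'],s['ee_pos'],s['ft_force'],s['q']); A=R.from_quat(s['tcp_rot']).as_matrix();print(A)
for c in ('scene','wrist'):
  snapshot(c)
  for n in ('stand_foot','stand_block','dock_home','catch_hinge','catch_peg'):
    r=tip_of(c,n)[:1]
    if r: print(c,n,np.array(r[0]['position']), r[0]['p'])
E
```

```text
15.7 [0.5691 0.0571 0.0647] [ -4.0973 -14.1554  13.035 ] [-0.3584  0.6663  0.2342  2.0878 -0.3464  0.4252 -1.6331]
[[ 0.9786 -0.2057 -0.0011]
 [-0.2057 -0.9786 -0.0037]
 [-0.0003  0.0038 -1.    ]]
scene stand_foot [ 0.573   0.0541 -0.0007] 0.65
scene stand_block [0.5689 0.0603 0.0705] 0.6
scene dock_home [ 0.5686  0.0554 -0.0028] 0.61
scene catch_hinge [0.5121 0.0671 0.0155] 0.96
scene catch_peg [0.4906 0.0352 0.0363] 0.57
wrist stand_foot [ 0.573   0.0555 -0.0028] 0.79
wrist stand_block [0.5668 0.0548 0.0712] 0.77
wrist catch_hinge [0.5075 0.0673 0.0187] 0.61
```

It's against the stop, with 14 N resisting. Release and rise.

Call:
{"fn": "carry_out", "kwargs": {"translation": [[0,0.002,0],[0,0.002,0],[0,0.002,0],[0,0.002,0],[0,0.002,-0.005],[0,0.002,-0.03],[0,0.002,-0.06],[0,0.002,-0.09],[0,0.002,-0.1],[0,0.002,-0.1]], "twist": [[0,0,0],[0,0,0],[0,0,0],[0,0,0],[0,0,0],[0,0,0],[0,0,0],[0,0,0],[0,0,0],[0,0,0]], "hand": [0.03,0.05,0.06,0.06,0.06,0.06,0.06,0.06,0.06,0.06]}}

```text
time_s: 17.55
ee_pos: [0.5697, 0.0601, 0.1644]
tcp_rot: [0.995, -0.101, 0.0, -0.0]
ft_force: [0.1, 0.3, -0.9]
finger_gap: 0.0603
grasp_force: 0.0
```

```bash
python3 - <<'E'
from h import *
np.set_printoptions(precision=4,suppress=True)
s=state(); print(s['time_s'],s['ee_pos'],s['ft_force'],s['q']); A=R.from_quat(s['tcp_rot']).as_matrix();print(A)
w=save('wrist','w7.png'); 
for c in ('scene','wrist'):
  if c=='scene': b=save('scene','s7.png')
  for n in ('stand_foot','stand_block','dock_home','catch_hinge','catch_peg'):
    r=tip_of(c,n)[:1]
    if r: print(c,n,np.array(r[0]['position']), r[0]['p'])
cv2.imwrite('pics/w7t.png',np.hstack([cv2.resize(w[:,:,::-1],(400,300)), cv2.resize(b[180:330,100:300,::-1],(400,300))]))
x=np.array([.2022,.9793,0]); y=np.array([-.9793,.2022,0]); hg=np.array([.508,.0695,.034])
for q in (.27,.6,.9,1.2,1.5,1.6): 
  p=hg+.04*(-np.cos(q)*x+np.sin(q)*y); print(q,p)
E
```

```text
17.55 [0.5697 0.0601 0.1644] [ 0.1199  0.339  -0.8968] [-0.4319  0.5204  0.3304  2.0294 -0.2767  0.6328 -1.6914]
[[ 0.9795 -0.2014  0.001 ]
 [-0.2014 -0.9795  0.0004]
 [ 0.0009 -0.0006 -1.    ]]
scene stand_foot [0.5702 0.0563 0.0008] 0.7
scene stand_block [0.568  0.0567 0.07  ] 0.61
scene dock_home [0.5695 0.0541 0.0008] 0.68
scene catch_hinge [0.5121 0.0666 0.0165] 0.79
scene catch_peg [0.4927 0.0352 0.038 ] 0.84
wrist stand_foot [0.572  0.055  0.0011] 0.73
wrist stand_block [0.565  0.0567 0.0712] 0.73
wrist catch_hinge [0.5078 0.0691 0.0183] 0.96
wrist catch_peg [0.4901 0.033  0.0332] 0.89
0.27 [0.4898 0.0339 0.034 ]
0.6 [0.4792 0.0417 0.034 ]
0.9 [0.4723 0.0515 0.034 ]
1.2 [0.4686 0.0628 0.034 ]
1.5 [0.4684 0.0748 0.034 ]
1.6 [0.4691 0.0787 0.034 ]
```

View pics/w7t.png

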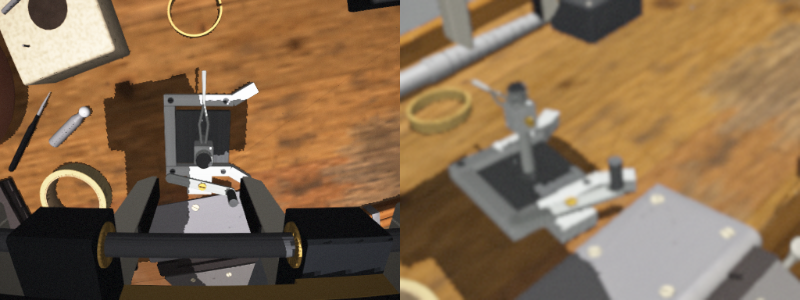

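The stand is home in the dock. The wrist view puts the pivot at (202,185) and the peg at (232,197). I'll go to the peg and grip it lightly.

Call:
{"fn": "carry_out", "kwargs": {"translation": [[-0.02,0.011,0],[-0.04,0.023,0],[-0.06,0.034,0],[-0.073,0.0416,0],[-0.073,0.0416,0.03],[-0.073,0.0416,0.06],[-0.073,0.0416,0.09],[-0.073,0.0416,0.115],[-0.073,0.0416,0.129],[-0.073,0.0416,0.129]], "twist": [[0,0,0],[0,0,0],[0,0,0],[0,0,0],[0,0,0],[0,0,0],[0,0,0],[0,0,0],[0,0,0],[0,0,0]], "hand": [0.05,0.05,0.05,0.05,0.05,0.05,0.05,0.05,0.05,0.05], "grip_force": 15}}

```text
time_s: 19.4
ee_pos: [0.4895, 0.0337, 0.0345]
tcp_rot: [0.995, -0.102, -0.001, 0.0]
ft_force: [0.1, -0.7, 0.5]
finger_gap: 0.0501
grasp_force: 0.0
```

Call:
{"fn": "carry_out", "kwargs": {"translation": [[0,0,0],[0,0,0],[0,0,0],[0,0,0],[0,0,0],[0,0,0],[0,0,0],[0,0,0],[0,0,0],[0,0,0]], "twist": [[0,0,0],[0,0,0],[0,0,0],[0,0,0],[0,0,0],[0,0,0],[0,0,0],[0,0,0],[0,0,0],[0,0,0]], "hand": [0.04,0.03,0.02,0.008,0.005,0.005,0.005,0.005,0.005,0.005], "grip_force": 15}}

```text
time_s: 20.65
ee_pos: [0.4896, 0.0336, 0.0353]
tcp_rot: [0.995, -0.102, 0.0, 0.0]
ft_force: [-1.5, -1.4, 4.8]
finger_gap: 0.0115
grasp_force: 15.0
```

```bash
python3 - <<'E'
from h import *
np.set_printoptions(precision=4,suppress=True)
s=state(); print(s['time_s'],s['ee_pos'],s['ft_force'],s['finger_gap'],s['grasp_force']); A=R.from_quat(s['tcp_rot']).as_matrix();print(A)
x=np.array([.2022,.9793,0]); y=np.array([-.9793,.2022,0]); hg=np.array([.508,.0692,.034])
f=lambda q: hg+.04*(-np.cos(q)*x+np.sin(q)*y)
d=s['ee_pos']-hg; q0=np.arctan2(d@y,-d@x); print('q0',q0,'r',np.linalg.norm(d[:2]))
for q in np.linspace(q0,1.6,11): print(round(q,2), A.T@(f(q)-f(q0)))
E
```

```text
20.65 [0.4896 0.0336 0.0353] [-1.5229 -1.354   4.7865] 0.011538749133938587 15.002199411392212
[[ 0.9794 -0.2021 -0.    ]
 [-0.2021 -0.9794 -0.0002]
 [ 0.      0.0002 -1.    ]]
q0 0.2733452775477508 r 0.04010075009904408
0.27 [0. 0. 0.]
0.41 [-0.005  -0.0018 -0.    ]
0.54 [-0.0097 -0.0042 -0.    ]
0.67 [-0.0141 -0.0072 -0.    ]
0.8 [-0.018  -0.0108 -0.    ]
0.94 [-0.0214 -0.0148 -0.    ]
1.07 [-0.0243 -0.0193 -0.    ]
1.2 [-0.0265 -0.0241 -0.    ]
1.33 [-0.0281 -0.0292 -0.    ]
1.47 [-0.029  -0.0344 -0.    ]
1.6 [-0.0292 -0.0397 -0.    ]
```

The peg is gripped, with a gap of 11.5 mm. Now I swing it along its arc.

Call:
{"fn": "carry_out", "kwargs": {"translation": [[-0.005,-0.0018,0],[-0.0097,-0.0042,0],[-0.0141,-0.0072,0],[-0.018,-0.0108,0],[-0.0214,-0.0148,0],[-0.0243,-0.0193,0],[-0.0265,-0.0241,0],[-0.0281,-0.0292,0],[-0.029,-0.0344,0],[-0.0292,-0.039,0]], "twist": [[0,0,0],[0,0,0],[0,0,0],[0,0,0],[0,0,0],[0,0,0],[0,0,0],[0,0,0],[0,0,0],[0,0,0]], "hand": [0.005,0.005,0.005,0.005,0.005,0.005,0.005,0.005,0.005,0.005], "grip_force": 15}}

```text
time_s: 21.9
ee_pos: [0.4665, 0.0772, 0.0348]
tcp_rot: [0.995, -0.102, -0.002, 0.001]
ft_force: [-3.6, -4.4, 1.2]
finger_gap: 0.0114
grasp_force: 15.0
```

Call:
{"fn": "carry_out", "kwargs": {"translation": [[0,0,0],[0,-0.001,0],[0,-0.001,0],[0,-0.001,0],[0,-0.001,0],[0,-0.001,0],[0,-0.001,0],[0,0,0],[0,0,0],[0,0,0]], "twist": [[0,0,0],[0,0,0],[0,0,0],[0,0,0],[0,0,0],[0,0,0],[0,0,0],[0,0,0],[0,0,0],[0,0,0]], "hand": [0.005,0.005,0.005,0.005,0.005,0.005,0.015,0.03,0.04,0.04], "grip_force": 15}}

```text
time_s: 23.15
ee_pos: [0.4692, 0.078, 0.0351]
tcp_rot: [0.995, -0.101, 0.0, -0.0]
ft_force: [0.5, 0.2, -0.0]
finger_gap: 0.0385
grasp_force: 0.0
```

Call:
{"fn": "carry_out", "kwargs": {"translation": [[0,0,0],[0,0,-0.01],[0,0,-0.03],[0,0,-0.06],[0,0,-0.09],[0,0,-0.12],[0,0,-0.13],[0,0,-0.13],[0,0,-0.13],[0,0,-0.13]], "twist": [[0,0,0],[0,0,0],[0,0,0],[0,0,0],[0,0,0],[0,0,0],[0,0,0],[0,0,0],[0,0,0],[0,0,0]], "hand": [0.04,0.04,0.04,0.04,0.04,0.04,0.04,0.04,0.04,0.04]}}

```text
time_s: 24.4
ee_pos: [0.4685, 0.0777, 0.1642]
tcp_rot: [0.995, -0.102, -0.001, 0.0]
ft_force: [0.9, -0.1, 0.8]
finger_gap: 0.04
grasp_force: 0.0
```

```bash
python3 - <<'E'
from h import *
np.set_printoptions(precision=4,suppress=True)
s=state(); print(s['time_s'],s['ee_pos'],s['ft_force'],s['finger_gap'])
w=save('wrist','w8.png'); 
for c in ('scene','wrist'):
  if c=='scene': b=save('scene','s8.png')
  for n in ('stand_foot','stand_block','dock_home','catch_hinge','catch_peg'):
    r=tip_of(c,n)[:1]
    if r: print(c,n,np.array(r[0]['position']), r[0]['p'])
cv2.imwrite('pics/w8t.png',np.hstack([cv2.resize(w[:,:,::-1],(400,300)), cv2.resize(b[180:330,100:300,::-1],(400,300))]))
E
```

```text
24.4 [0.4685 0.0777 0.1642] [ 0.893  -0.1     0.7887] 0.04002369823500046
scene stand_foot [ 0.572   0.0548 -0.001 ] 0.79
scene stand_block [0.5721 0.0591 0.0713] 0.85
scene dock_home [ 0.5699  0.0568 -0.0001] 0.66
scene catch_hinge [0.5146 0.0686 0.0182] 0.91
scene catch_peg [0.4713 0.0794 0.0363] 0.56
wrist stand_foot [ 0.5728  0.0566 -0.0038] 0.93
wrist stand_block [0.5656 0.0557 0.0714] 0.89
wrist catch_hinge [0.5076 0.0651 0.0184] 0.74
wrist catch_peg [0.467  0.0773 0.0319] 0.58
```

View pics/w8t.png

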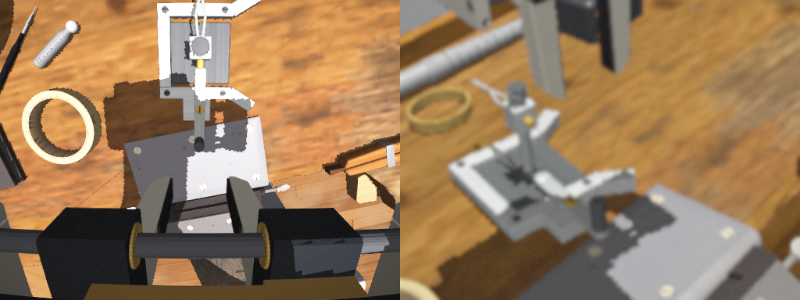

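The bar now lies square across the near rail, with its nose over the foot and the peg toward the robot at wrist (199,145). The stand is upright against the stop and the gripper is clear, so I'm handing it in.

```bash
python3 -c "
from cell import *
print(job_done())"
```

```text
the job is handed in; nothing more can be done
None
```

The stand is upright and fully home in the dock, the turn-button is closed over its foot, and the job was handed in at about 24.6 s with the gripper clear; no verdict was returned.

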